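Let one egg down from the rolling egg rack

ROBOT

A 6-joint arm with a two-finger parallel gripper is mounted at the origin on the work surface. World frame = base frame: x ahead of the robot, y to its left, z up, the work surface at z = 0. Lengths are in m, angles in rad, forces in N, time in s.
With the tool pointing down it reaches from about 0.3 to 0.875 m from the base axis. Payload 6.4 kg.
Tool frame: the origin (TCP) lies between the finger pads; the fingertips stand 8 mm ahead of it and the grasp point (between the pads) lies 11 mm behind it; y points along the fingers, z is the direction in which the jaws open and shut, and the axes are right-handed (so a half turn about y gives the same grasp; the last joint's range is limited). The gripper opens to 85 mm and grips with 20 to 120 N. Pads are 22 mm wide; open, the fingers measure 114 mm over their backs; the gripper's body (76 mm by 85 mm) begins 54 mm behind the grasp point. The pads swing forward as they close: fully open they stand 13 mm farther back than shut.
Start: joints at [-1.541, 0.181, 1.607, -0, 1.354, -0.206], TCP at [0.134, -0.559, 0.202] pointing down, gripper open.
Joint ranges: [-2.99, 2.99], [-0.89, 2.07], [0.3, 2.58], [-1.14, 4.28], [0, 2.63], [-3.12, 3.12]. Speed limits (rad/s): [2.57, 2.57, 3.01, 3.14, 3.14, 3.14].

INTERFACE

Orientations are given as a rotation vector (axis times angle).
In Python, from bench import ctrl, vision, workorder gives the robot as it stands.
- The arm moves only by the tool send_rows, never from a script. Its argument "moves" is text: rows parted by semicolons, each of 7 numbers parted by spaces: the shift along the tool's x, y, z in mm, then the turn, a rotation vector about the tool's x, y, z in degrees, then the opening, from 0 (shut) to 1 (fully open). A call has 1 to 12 rows; each row shifts and turns the commanded pose from where the row before left it, along the tool's axes as they then stand; what a row does not reach is not made up. A row lasts 1/10 s, in which the tool goes at most 50 mm and 8.59 degrees, less where a joint would pass 70% of its speed; a pose out of reach is approached as far as the arm can. A call is refused whole if a number of a shift passes 50 or a number of a turn 8.59, either way. A call with a gripper value outside its range is refused whole. The fingers move at their own pace and stop on an object; "squeeze" is the grip in N (left out, the last holds). Time passes only in rows, so rows that do not move let the fingers close. It gives the time, the measured TCP pose, the force and the opening at its end, in the units of the state.
- ctrl.observe(): the state, without advancing time (a new reading comes with each control period).
- vision.get_image(name): name is "scene" or "side" or "wrist"; returns a dict with "color" (480x640x3 uint8, red, green, blue), "fx", "fy", "cx", "cy" (pixels), "D" ([k1, k2, p1, p2, k3] as OpenCV has them; the pictures are not rectified), "origin" and "rotation" of the camera in the world; the wrist camera has in their place "mount" (4x4, takes a point from camera to tool coordinates, whose origin is the TCP and whose axes are the tool frame's). Camera axes: x right, y down, z forward; pixel columns grow to the right and rows downward; lengths in m; the calibration is good to about 2 mm. A picture is of the moment at which its call begins: read the wrist's pose just before it. There is no depth.
- workorder.close_job(): hands the job in, once; it reports no verdict.
The state is a dict: "time": time; "joints": joint angles; "qvel": joint speeds; "effort": joint torques, N m; "position": TCP position; "tool_rot": TCP orientation; "wrist_force": force on the tool from outside, world axes, zero at the start; "torque": the same for the moment, N m; "gripper_width": opening from 0.0 (shut) to 1.0 (fully open).
Only numpy, scipy, OpenCV 4.12 (cv2) and the standard library are available. Lean on these libraries where they do the work, as an engineer would, in place of code of your own. Each camera call takes 0.05 s, during which the arm holds its last target.

TASK

Let a single egg out of the rolling egg rack: with the fingertips, press down the yellow paddle of its rocking lever far enough that the gate at the other end lifts clear and the front egg rolls into the cradle, then let the paddle come all the way back up so that the gate is shut in front of the eggs that stay behind. Do not touch or lift the eggs, leave the egg timer, the hen egg holder and the bottle stopper standing where they are, and finish with the hand clear of everything.

Things in the scene. Friction and masses are not known exactly. Their poses are not given: they have to be found in the camera images.
- egg_rack: Steel-wire egg track on a wooden board 345 x 104 x 12 mm, fixed. Origin on the sill under the front egg's waiting place, mid-width; +x runs uphill to the paddle, y across, z up. Board from x = -115 to +230 mm. Eggs lie across two rails sloping 6 degrees down to -x, ending at x = -101 mm in a curled-up cradle for one egg. Nothing stands above 100 mm with the gate down.
- rocker (a joint): Lever angle (rad), pivot at x = 110, z = 63 mm of the rack: 0 = paddle up, gate shut; 0.21 = paddle right down on its stop. Sprung back to 0; 2 to 4 N on the paddle presses it. The front egg gets free at 0.11 to 0.15 and settles in the cradle within about 1 s; a tongue of the lever holds the others back till it is let up, then they roll one place forward to the shut gate.
- paddle (a point): Centre of the top face of the yellow paddle, 42 mm (along the rack's x) x 50 mm (across) and 5 mm thick, level when up. At x = 190 mm, y = 0, z = 83 mm of the rack when up; it travels about 17 mm down. Open space above it and behind it.
- gate (a point): Middle of the lower edge of the steel gate plate (50 mm wide, 24 mm high, 3 mm thick) that hangs across the track at the other end of the lever, at x = -24 mm, z = 69.5 mm of the rack when shut; it rises about 27 mm.
- cradle (a point): Where the centre of an egg lies once it rests in the cradle: x = -68.5 mm, y = 0, z = 53 mm of the rack.
- egg_front: Brown hen's egg, 57 mm long, 43 mm thick, about 60 g, lying across the track against the gate. Origin at its centre, its y axis along its length; it turns as it rolls.
- egg_middle: The second egg, like the first, next up the track. Origin at its centre.
- egg_back: The third egg, like the first, last up the track. Origin at its centre.
- egg_timer: Chrome dome egg timer on a black foot, 64 mm across, 56 mm high, loose on the sill. Origin at the centre of its underside.
- hen_holder: White ceramic hen-shaped egg cup, about 120 mm beak to tail (head at -x), 72 mm wide, 90 mm high, loose on the sill. Origin at the centre of its underside.
- bottle_stopper: Green glass bottle stopper standing upside down on its flat head: head 40 mm across, cork plug upward, 58 mm high, loose on the sill. Origin at the centre of its underside.
- spice_rack: Stainless spring-clip rack with two glass spice jars, 62 x 128 mm, 103 mm high, fixed to the sill off to the right of the egg rack. Origin at the centre of its underside.
There are look-alikes about, which are no part of the job. What is shaped like the egg_middle but purple is not meant.

How it is judged:
On the way, in this order (a step that is already met when the one before it is completed fails the run):
1. the fingers press the paddle down until the gate is opening (value of joint rocker above 0.1 rad and contact force between the fingers and egg_rack above 0.3 N and distance between the grasp point and paddle below 0.09 m), for 0.05 s.
2. the front egg rolls down into the cradle (distance between egg_front and cradle below 0.012 m), for 0.2 s.
At the end, for the whole second after the job is handed in: The front egg rests in the cradle (centre within 10 mm of its seat), the lever is back up (below 0.03 rad, gate shut), and the other two eggs lie at rest on the track behind the shut gate, having rolled one place forward (distance between egg_front and cradle below 0.01 m and linear speed of each of egg_front, egg_middle, egg_back below 0.03 m/s and value of joint rocker below 0.03 rad and x of egg_middle in the frame of egg_rack between -0.012 and 0.02 m and x of egg_back in the frame of egg_rack between 0.025 and 0.07 m); the robot touches nothing.
It fails at once if an egg is touched by the fingers or the arm (contact force between any of the fingers, the arm and egg_front above 0.2 N or contact force between any of the fingers, the arm and egg_middle above 0.2 N or contact force between any of the fingers, the arm and egg_back above 0.2 N).
It fails at once if a second egg gets past the gate (x of egg_middle in the frame of egg_rack below -0.03 m).
It fails at once if an egg is lifted off the track (height (world z) of any of egg_front, egg_middle, egg_back above 0.1 m).
It fails at once if the egg timer, hen holder or bottle stopper is shifted or lifted (distance of any of egg_timer, hen_holder, bottle_stopper from where it was at the start of the episode above 0.015 m).
It also fails if it takes over 32 s, if anything falls off the work surface, if the arm or the gripper's body presses on something with over 40 N, if the wrist force passes 120 N, or if a joint passes its speed limit or range.

## Working session

There is one attempt and no reset: what is moved stays moved. The work goes in short steps, Python scripts to look and compute and a tool call to move; the robot and the scene stay as the last step left them, time stands still between calls to the robot, and variables do not carry over. Pictures are saved under pics/ and viewed, and the job is handed in when it is done.

Besides the shell and the picture viewer there is one more tool, called after ">>>" by a JSON object that holds its "name" and its "arguments". send_rows: Moves the arm, as the interface text tells. Its arguments: {"type":"object","properties":{"moves":{"type":"string"},"squeeze":{"type":"number"}},"required":["moves"]}

```bash
ls; mkdir -p pics
cat > h.py <<'E'
import numpy as np, cv2
from scipy.spatial.transform import Rotation as R
from bench import ctrl, vision, workorder
def snap(n,f):
    st=ctrl.observe(); im=vision.get_image(n); cv2.imwrite(f'pics/{f}.png',im['color'][:,:,::-1]); 
    if 'mount' in im:
        T=np.eye(4); T[:3,:3]=R.from_rotvec(st['tool_rot']).as_matrix(); T[:3,3]=st['position']
        W=T@np.array(im['mount']); im['origin']=W[:3,3]; im['rotation']=W[:3,:3]
    np.save(f'pics/{f}.npy',im,allow_pickle=True); return im
def K(im): return np.array([[im['fx'],0,im['cx']],[0,im['fy'],im['cy']],[0,0,1.]])
def ray(im,uv):
    p=cv2.undistortPoints(np.array([[uv]],float),K(im),np.array(im['D'],float))[0,0]
    Rm=np.array(im['rotation']); 
    if Rm.shape!=(3,3): Rm=R.from_rotvec(Rm).as_matrix()
    d=Rm@np.array([p[0],p[1],1]); return np.array(im['origin'],float),d/np.linalg.norm(d)
def plane(im,uv,z):
    o,d=ray(im,uv); return o+d*(z-o[2])/d[2]
def tri(im1,a,im2,b):
    o1,d1=ray(im1,a);o2,d2=ray(im2,b)
    s=np.linalg.lstsq(np.c_[d1,-d2],o2-o1,rcond=None)[0]
    p,q=o1+s[0]*d1,o2+s[1]*d2; return (p+q)/2,np.linalg.norm(p-q)
def proj(im,P):
    Rm=np.array(im['rotation']); rv=cv2.Rodrigues(Rm.T)[0]; t=-Rm.T@np.array(im['origin'])
    return cv2.projectPoints(np.array(P,float).reshape(-1,3),rv,t,K(im),np.array(im['D'],float))[0].reshape(-1,2)
def load(f): return np.load(f'pics/{f}.npy',allow_pickle=True).item()
E
python3 - <<'E'
from h import *
print(ctrl.observe())
for n in ('scene','side','wrist'):
    im=snap(n,n+'0'); print(n,np.round(im['origin'],3),np.round(im['rotation'],2).tolist(),im['fx'])
E
```

```text
pics
{'time': 0.0, 'joints': array([-1.54126152e+00,  1.81569173e-01,  1.60800596e+00, -2.25950040e-05,
        1.35380352e+00, -2.06283712e-01]), 'qvel': array([ 0.00037459, -0.00095019, -0.0015189 ,  0.00160609, -0.00087069,
        0.00080735]), 'effort': array([-6.00978310e-04, -4.44868863e+01, -3.51343060e+01, -3.45345679e-04,
        8.91760807e-03, -4.64274166e-07]), 'position': array([ 0.13434253, -0.55846053,  0.20086938]), 'tool_rot': array([-0.24818289,  2.09814466, -2.09438516]), 'wrist_force': array([ 0.06210451, -1.05385482, -0.22198101]), 'torque': array([-0.03228288,  0.01838285, -0.05862242]), 'gripper_width': 1.0022145449964208}
scene [1.145 0.051 0.644] [-1.4, -2.09, 0.97] 474.9096993696683
side [0.371 0.698 0.571] [-0.37, 2.57, -1.55] 606.3578880107615
wrist [ 0.199 -0.543  0.373] [[0.23, -0.94, -0.26], [-0.97, -0.22, -0.06], [-0.0, 0.26, -0.96]] 343.0017765883856
```

```bash
sed -i "s/    Rm=np.array(im\['rotation'\]); rv=/    Rm=np.array(im['rotation']); Rm=Rm if Rm.shape==(3,3) else R.from_rotvec(Rm).as_matrix(); rv=/" h.py
```

```text
(no output)
```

View pics/scene0.png

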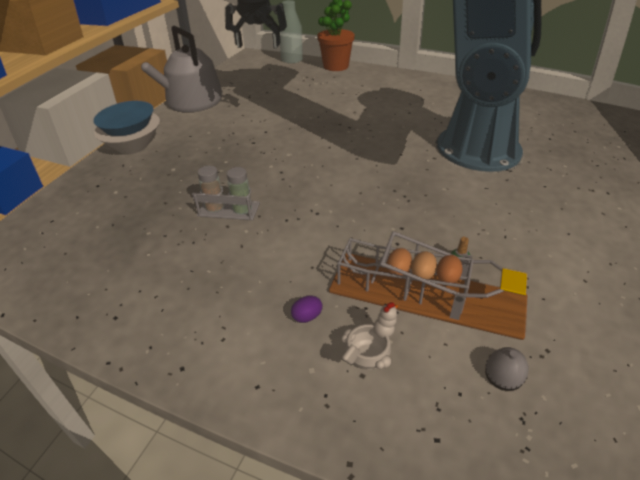

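View pics/side0.png

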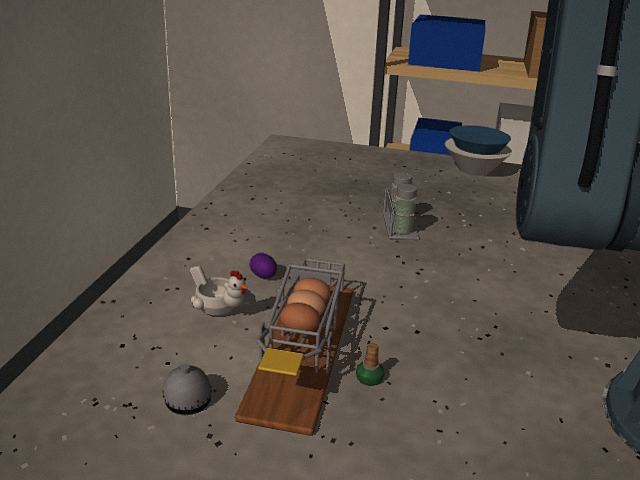

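View pics/wrist0.png

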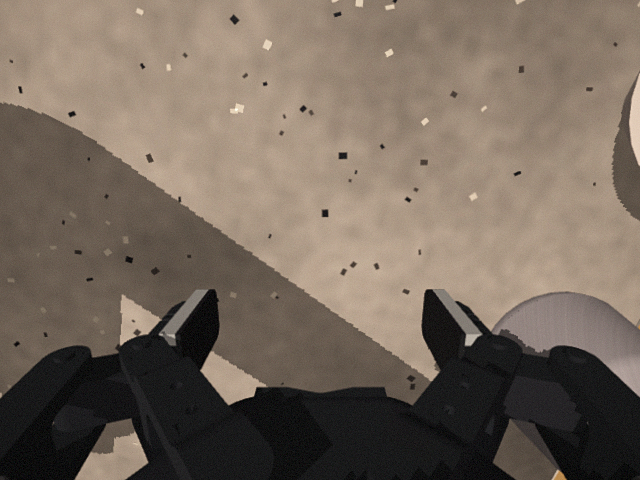

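Scene: yellow paddle near (514,281), three brown eggs at about (400,260), (424,265), (450,269), purple look-alike egg at (307,308), hen (370,340), timer (507,368), stopper (461,248), spice rack (225,193). In the side view the paddle is at (281,361). The only yellow flat plate on the rack is the paddle.

Run:
```python
from h import *
ims={n:load(n+'0') for n in('scene','side')}
c={}
for n,im in ims.items():
    h=cv2.cvtColor(im['color'],cv2.COLOR_RGB2HSV)
    m=cv2.inRange(h,(21,150,90),(34,255,255))
    cs,_=cv2.findContours(m,cv2.RETR_EXTERNAL,cv2.CHAIN_APPROX_NONE)
    k=max(cs,key=cv2.contourArea); M=cv2.moments(k); c[n]=(M['m10']/M['m00'],M['m01']/M['m00'])
    r=cv2.approxPolyDP(k,4,True).reshape(-1,2)
    print(n,c[n],cv2.contourArea(k),r.tolist())
    for p in r: print('  ',np.round(plane(im,p,.083),4))
    print('ctr',np.round(plane(im,c[n],.083),4))
    # wood board corners
    m=cv2.inRange(h,(3,90,40),(16,255,200))
    cv2.imwrite(f'pics/wood_{n}.png',m)
P,e=tri(ims['scene'],c['scene'],ims['side'],c['side']); print(P,e)
for n,im in ims.items():
    x,y=map(int,c[n]); 
    cr=im['color'][y-110:y+80,max(0,x-200):x+110]; cv2.imwrite(f'pics/crop_{n}.png',cv2.resize(cr[:,:,::-1],None,fx=2.5,fy=2.5,interpolation=cv2.INTER_CUBIC))
```

```text
scene (513.629918699187, 281.2325203252032) 512.5 [[502, 269], [500, 287], [525, 294], [526, 274]]
   [0.528  0.1042 0.083 ]
   [0.5708 0.1063 0.083 ]
   [0.5718 0.1465 0.083 ]
   [0.5253 0.144  0.083 ]
ctr [0.5497 0.126  0.083 ]
side (280.6340082734596, 361.39821467450463) 765.5 [[267, 348], [260, 369], [296, 374], [302, 354]]
   [0.571  0.1075 0.083 ]
   [0.566  0.1496 0.083 ]
   [0.5211 0.1453 0.083 ]
   [0.5246 0.1057 0.083 ]
ctr [0.5462 0.128  0.083 ]
[0.54707801 0.12603587 0.08092155] 0.0008158404615946357
```

View pics/crop_scene.png

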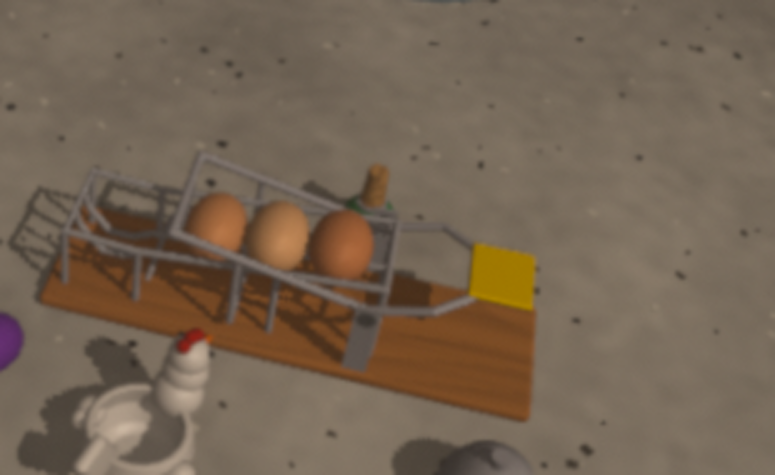

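View pics/crop_side.png

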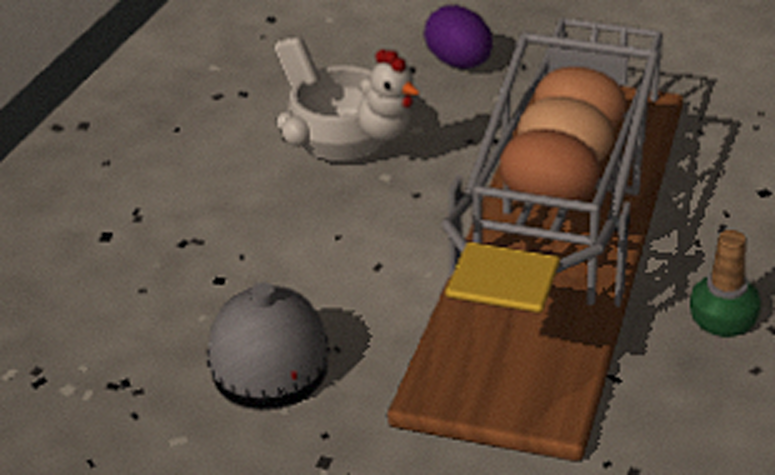

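Run:
```python
from h import *
st=ctrl.observe(); Rm=R.from_rotvec(st['tool_rot']).as_matrix(); print(Rm.round(3))
ims={n:load(n+'0') for n in('scene','side')}
# board bottom/top corners at z=.012 (scene crop -> pixel), side crop
s=lambda x,y,n:( (313,171) if n=='scene' else (80,251)) 
for n,pts in (('scene',[(537,312),(526,418),(38,298)]),('side',[(390,412),(582,445),(682,97)])):
    for p in pts:
        o=s(0,0,n); uv=(o[0]+p[0]/2.5,o[1]+p[1]/2.5); print(n,np.round(uv,1),plane(ims[n],uv,.012).round(4))
# eggs
c={}
for n,im in ims.items():
    pass
tgt=np.array([.547,.126,.30]); d=tgt-st['position']; print(np.linalg.norm(d),(Rm.T@d*1000).round(1))
```

```text
[[-0.972 -0.     0.234]
 [-0.234  0.001 -0.972]
 [-0.    -1.    -0.001]]
scene [527.8 295.8] [0.5018 0.1638 0.012 ]
scene [523.4 338.2] [0.6006 0.1657 0.012 ]
scene [328.2 290.2] [ 0.618 -0.174  0.012]
side [236.  415.8] [0.5934 0.1667 0.012 ]
side [312.8 429. ] [0.4936 0.1598 0.012 ]
side [352.8 289.8] [ 0.5108 -0.1743  0.012 ]
0.8054652325859195 [-561.2  -98.  -569.4]
```

>>> {"name": "send_rows", "arguments": {"moves": "-30 -10 -30 0 0 0 0; -33 -10 -33 0 0 0 0; -33 -10 -33 0 0 0 0; -33 -10 -33 0 0 0 0; -33 0 -33 0 0 0 0; -33 0 -33 0 0 0 0; -33 0 -33 0 0 0 0; -33 0 -33 0 0 0 0; -33 0 -33 0 0 0 0; -33 0 -33 0 0 0 0; -33 0 -33 0 0 0 0; -33 0 -33 0 0 0 0", "squeeze": 20}}

```text
time: 1.35
position: [0.4252, -0.0833, 0.2419]
tool_rot: [-0.248, 2.096, -2.097]
wrist_force: [0.2, -0.7, 0.4]
gripper_width: 0.001
```

Run:
```python
from h import *
im=snap('wrist','wrist1'); st=ctrl.observe(); Rm=R.from_rotvec(st['tool_rot']).as_matrix()
print(st['position'],(Rm.T@(np.array([.548,.126,.16])-st['position'])*1000).round(1))
```

```text
[ 0.42768829 -0.07723965  0.24190054] [-165.    83.  -168.4]
```

View pics/wrist1.png

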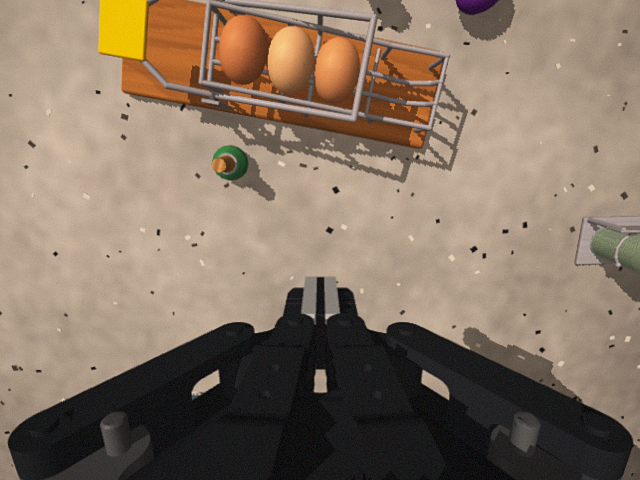

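The wrist view shows the paddle at (125,27), the eggs at (243,48), (291,60), (338,68), and the green stopper at (230,163). This agrees with the triangulated layout. I'll go over the paddle at height.

>>> {"name": "send_rows", "arguments": {"moves": "-33 0 -34 0 0 0 0; -33 0 -34 0 0 0 0; -33 0 -34 0 0 0 0; -33 0 -34 0 0 0 0; -33 0 -32 0 0 0 0; 0 30 0 0 0 0 0; 0 40 0 0 0 0 0; 0 15 0 0 0 0 0; 0 0 0 0 0 0 0"}}

```text
time: 2.3
position: [0.5435, 0.1166, 0.154]
tool_rot: [-0.255, 2.1, -2.098]
wrist_force: [-0.2, 0.3, 0.2]
gripper_width: 0.005
```

Run:
```python
from h import *
st=ctrl.observe(); print(st['time'],st['position'],st['wrist_force'])
Rm=R.from_rotvec(st['tool_rot']).as_matrix()
tip=st['position']+Rm@[0,.008,0]
for n in('wrist','side','scene'):
    im=snap(n,n+'2'); p=proj(im,tip)[0]; print(n,p)
    h=cv2.cvtColor(im['color'],cv2.COLOR_RGB2HSV)
    m=cv2.inRange(h,(21,150,90),(34,255,255)); k=max(cv2.findContours(m,0,1)[0],key=cv2.contourArea); M=cv2.moments(k); c=(M['m10']/M['m00'],M['m01']/M['m00'])
    print(cv2.contourArea(k),c,plane(im,c,.083).round(4), cv2.boundingRect(k))
    if n!='wrist':
        x,y=map(int,p); cv2.imwrite(f'pics/c2_{n}.png',cv2.resize(im['color'][max(0,y-130):y+110,max(0,x-160):x+160,::-1],None,fx=2.4,fy=2.4))
```

```text
2.3 [0.54354972 0.11657125 0.15397153] [-0.20588431  0.32175242  0.22005431]
wrist [320.25469983 266.82430848]
3570.0 (311.03898225957045, 227.73552754435104) [0.5484 0.1246 0.083 ] (279, 192, 66, 73)
side [285.89977044 315.49834043]
775.5 (280.3634214485278, 361.30088115194496) [0.5466 0.1279 0.083 ] (259, 348, 45, 27)
scene [517.8439291  249.05091316]
508.5 (513.5817764667322, 281.26384791871516) [0.5498 0.1259 0.083 ] (500, 269, 27, 26)
```

View pics/wrist2.png

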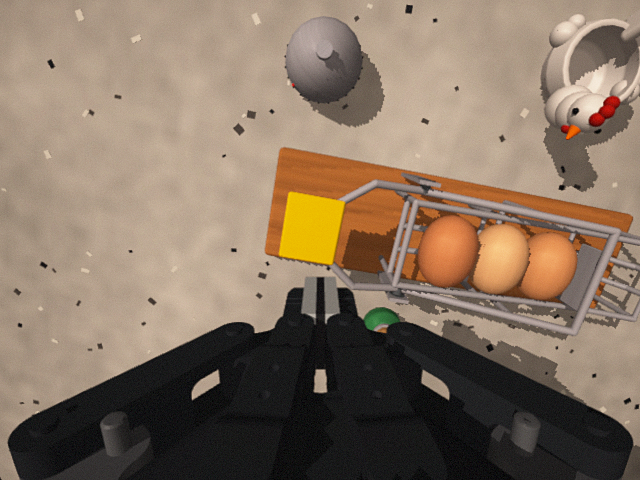

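View pics/c2_side.png

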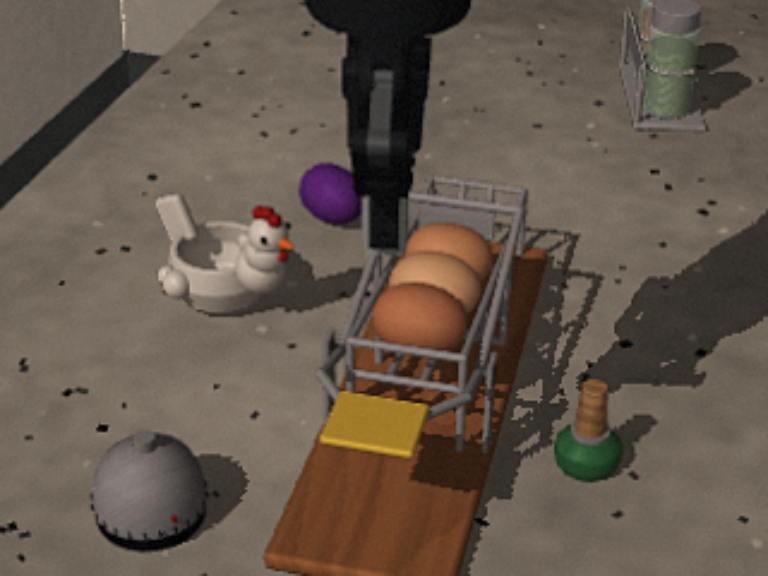

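The wrist view shows the fingertips just beside and above the paddle at (311,228). All three views put the paddle centre within 2 mm of (0.548, 0.126). I'll centre on it and come down.

Run:
```python
from h import *
st=ctrl.observe(); Rm=R.from_rotvec(st['tool_rot']).as_matrix()
print(st['position'],(Rm.T@(np.array([.548,.128,.103])-st['position'])*1000).round(1))
```

```text
[0.54713239 0.11636775 0.15874483] [ -3.4  55.7 -11.1]
```

>>> {"name": "send_rows", "arguments": {"moves": "-3 0 -11 0 0 0 0; 0 20 0 0 0 0 0; 0 20 0 0 0 0 0; 0 13 0 0 0 0 0; 0 0 0 0 0 0 0; 0 0 0 0 0 0 0; 0 0 0 0 0 0 0"}}

```text
time: 3.15
position: [0.5472, 0.1282, 0.1052]
tool_rot: [-0.246, 2.095, -2.096]
wrist_force: [-0.0, -0.2, 0.7]
gripper_width: 0.002
```

Run:
```python
from h import *
st=ctrl.observe(); print(st['time'],st['position'],st['wrist_force'])
im=snap('side','side3'); cv2.imwrite('pics/c3.png',cv2.resize(im['color'][240:440,160:400,::-1],None,fx=3,fy=3))
```

```text
3.15 [0.54722445 0.12822695 0.10516632] [-0.04340746 -0.1538129   0.65699019]
```

View pics/c3.png

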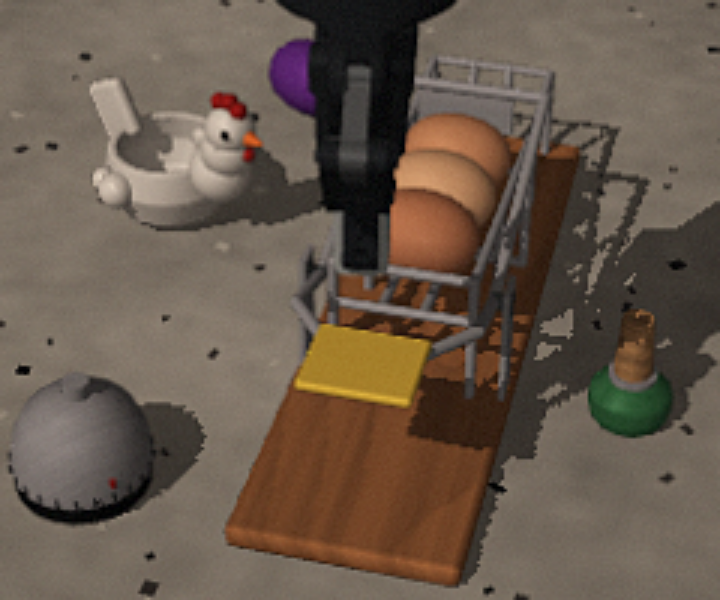

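Run:
```python
from h import *
st=ctrl.observe(); print(st['position'])
im=load('side3'); p=st['position']
for dz in (-.008,0,.011,.03,.05): print(dz,proj(im,p+[0,0,dz]))
im2=snap('scene','scene3'); print(proj(im2,p-[0,0,.008]),proj(im2,p+[0,0,.02])); cv2.imwrite('pics/c3s.png',cv2.resize(im2['color'][180:360,420:640,::-1],None,fx=3,fy=3))
w=snap('wrist','wrist3'); print(proj(w,p-[0,0,.008]))
```

```text
[0.54717167 0.12822781 0.10510075]
-0.008 [[279.87615795 352.49342372]]
0 [[279.91542204 347.37390882]]
0.011 [[279.9708901  340.23919855]]
0.03 [[280.07086647 327.65079236]]
0.05 [[280.18205515 314.0289622 ]]
[[517.32617348 274.48739176]] [[521.74317614 262.07084829]]
[[320.20332924 266.7065345 ]]
```

View pics/c3s.png

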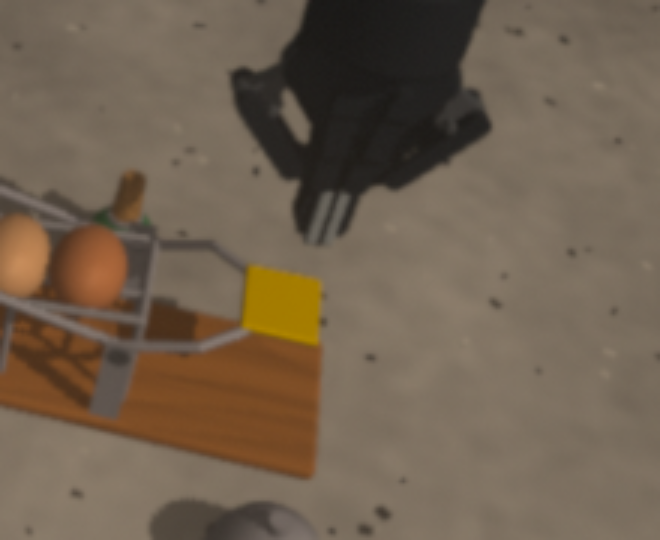

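View pics/wrist3.png

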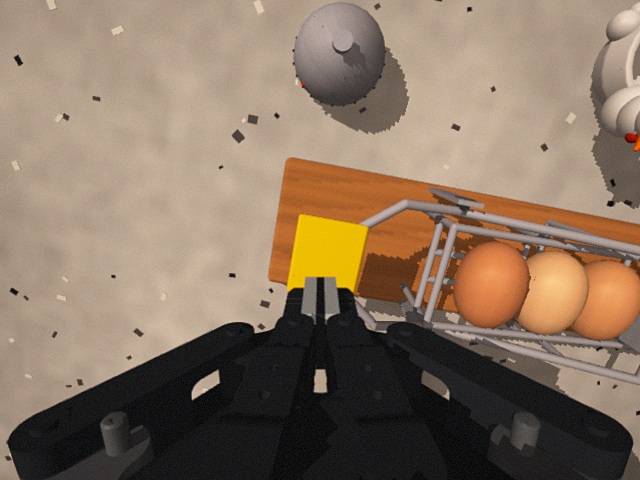

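Run:
```python
from h import *
a,b=load('scene3'),load('side3')
print(tri(a,(526.7,260.7),b,(280,329)))
w=load('wrist3'); print(w['mount'])
h=cv2.cvtColor(w['color'],cv2.COLOR_RGB2HSV)
m=cv2.inRange(h,(21,150,90),(34,255,255)); k=max(cv2.findContours(m,0,1)[0],key=cv2.contourArea)
r=cv2.approxPolyDP(k,4,True).reshape(-1,2)
for p in r: print(p,plane(w,p,.083).round(4))
```

```text
(array([0.54788123, 0.13272488, 0.13377184]), np.float64(0.005377965012442775))
[[ 8.96800357e-04  9.64665165e-01  2.63477353e-01 -6.66517436e-02]
 [-1.39183873e-03 -2.63475999e-01  9.64664947e-01 -1.72276286e-01]
 [ 9.99998629e-01 -1.23182985e-03  1.10637297e-03 -3.24586735e-04]
 [ 0.00000000e+00  0.00000000e+00  0.00000000e+00  1.00000000e+00]]
[301 214] [0.571  0.1453 0.083 ]
[287 290] [0.5227 0.1433 0.083 ]
[303 287] [0.5269 0.1342 0.083 ]
[305 276] [0.5342 0.1346 0.083 ]
[335 276] [0.5384 0.1169 0.083 ]
[337 287] [0.5317 0.1139 0.083 ]
[353 293] [0.5301 0.1034 0.083 ]
[367 227] [0.5724 0.1062 0.083 ]
```

```bash
python3 - <<'E'
from h import *
w=load('wrist3'); M=np.array(w['mount']); Mi=np.linalg.inv(M)
def pt(P):
    c=Mi[:3,:3]@np.array(P)+Mi[:3,3]; return cv2.projectPoints(c.reshape(1,3),np.zeros(3),np.zeros(3),K(w),np.array(w['D'],float))[0].ravel()
for x in(-.011,0,.011):
    for y in (.02,.008,-.01,-.02,-.03,-.04): print(x,y,pt([x,y,0]).round(1),pt([x,y,.008]).round(1))
E
python3 - <<'E'
import cv2
im=cv2.imread('pics/wrist3.png'); cv2.imwrite('pics/w3c.png',cv2.resize(im[260:360,260:380],None,fx=6,fy=6))
E
```

```text
-0.011 0.02 [320.2 241.9] [333.9 241.9]
-0.011 0.008 [320.2 248. ] [334.8 248. ]
-0.011 -0.01 [320.3 258.6] [336.3 258.6]
-0.011 -0.02 [320.4 265.5] [337.3 265.5]
-0.011 -0.03 [320.4 273.3] [338.5 273.3]
-0.011 -0.04 [320.5 282.1] [339.7 282.1]
0 0.02 [320.2 259.8] [333.7 259.8]
0 0.008 [320.3 266.8] [334.6 266.8]
0 -0.01 [320.3 279.2] [336.1 279.1]
0 -0.02 [320.4 287.1] [337.  287.1]
0 -0.03 [320.4 296.1] [338.1 296.1]
0 -0.04 [320.5 306.2] [339.4 306.2]
0.011 0.02 [320.2 277.1] [333.5 277.1]
0.011 0.008 [320.3 285.1] [334.4 285.1]
0.011 -0.01 [320.3 299. ] [335.8 299. ]
0.011 -0.02 [320.4 307.9] [336.8 307.9]
0.011 -0.03 [320.4 318. ] [337.8 318. ]
0.011 -0.04 [320.5 329.3] [339.  329.3]
```

View pics/w3c.png

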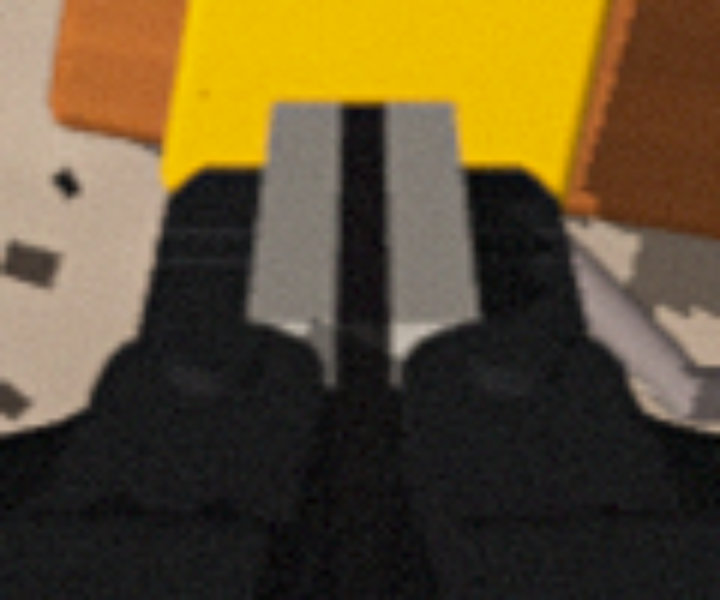

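The fingertips don't appear where the stated geometry puts them. Scene and side triangulation puts the tips at z ≈ 0.134, and the wrist view (pad edge at v = 277) also puts them about 30–34 mm behind the reported TCP, not 8 mm ahead. They are therefore well above the paddle. I'll go down gradually, watching force and view, and not rely on the nominal tip offset.

>>> {"name": "send_rows", "arguments": {"moves": "0 8 0 0 0 0 0; 0 8 0 0 0 0 0; 0 8 0 0 0 0 0; 0 4 0 0 0 0 0; 0 0 0 0 0 0 0; 0 0 0 0 0 0 0"}}

```text
time: 3.9
position: [0.5462, 0.1281, 0.0756]
tool_rot: [-0.249, 2.097, -2.096]
wrist_force: [0.3, -0.4, 0.8]
gripper_width: 0.001
```

Run:
```python
from h import *
st=ctrl.observe(); print(st['time'],st['position'],st['wrist_force'])
im=snap('side','side4'); A=cv2.resize(im['color'][260:400,200:340,::-1],None,fx=4,fy=4)
w=snap('scene','scene4'); B=cv2.resize(w['color'][230:320,470:560,::-1],None,fx=2.2*2,fy=2.2*2)
B=cv2.resize(B,(240,240)); A[:240,:240]=A[:240,:240]; cv2.imwrite('pics/c4.png',np.hstack([A,cv2.copyMakeBorder(B,0,A.shape[0]-240,0,0,0)]))
```

```text
3.9 [0.54615699 0.12813253 0.07562471] [ 0.33223721 -0.40947561  0.82686435]
```

View pics/c4.png

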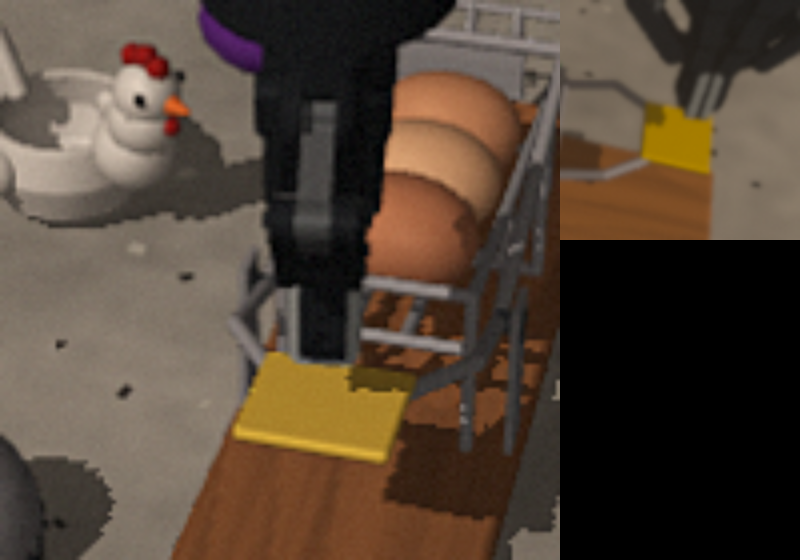

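Side view: tip edge at (281,350), just above the far edge of the paddle in projection. There is no contact although TCP z = 0.076, which confirms the offset. Continuing down.

>>> {"name": "send_rows", "arguments": {"moves": "0 6 0 0 0 0 0; 0 6 0 0 0 0 0; 0 4 0 0 0 0 0; 0 0 0 0 0 0 0; 0 0 0 0 0 0 0"}}

```text
time: 4.5
position: [0.546, 0.1281, 0.0596]
tool_rot: [-0.249, 2.097, -2.096]
wrist_force: [-0.7, 0.1, 0.7]
gripper_width: -0.002
```

Run:
```python
from h import *
st=ctrl.observe(); print(st['time'],st['position'],st['wrist_force'])
im=snap('side','side5'); A=cv2.resize(im['color'][260:400,200:340,::-1],None,fx=4,fy=4)
w=snap('scene','scene5'); B=cv2.resize(w['color'][230:320,470:560,::-1],(240,240))
cv2.imwrite('pics/c5.png',np.hstack([A,cv2.copyMakeBorder(B,0,A.shape[0]-240,0,0,0)]))
```

```text
4.5 [0.54603158 0.12813721 0.05955124] [-0.71561657  0.13615228  0.65978887]
```

View pics/c5.png

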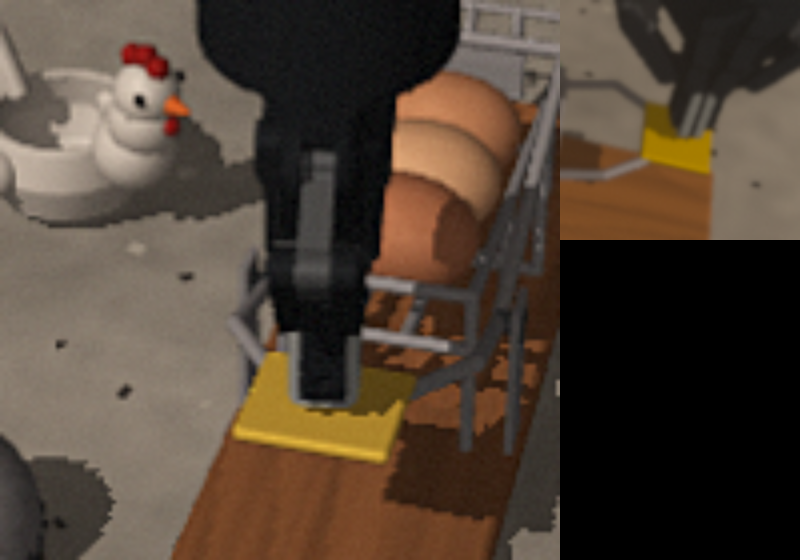

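>>> {"name": "send_rows", "arguments": {"moves": "0 4 0 0 0 0 0; 0 4 0 0 0 0 0; 0 4 0 0 0 0 0; 0 4 0 0 0 0 0; 0 4 0 0 0 0 0; 0 0 0 0 0 0 0; 0 0 0 0 0 0 0"}}

```text
time: 5.3
position: [0.5462, 0.1283, 0.0397]
tool_rot: [-0.248, 2.097, -2.096]
wrist_force: [1.2, 2.7, 3.2]
gripper_width: 0.0
```

Run:
```python
from h import *
st=ctrl.observe(); print(st['time'],st['position'],st['wrist_force'])
im=snap('side','side6'); A=cv2.resize(im['color'][240:400,190:370,::-1],None,fx=3,fy=3)
w=snap('scene','scene6'); B=cv2.resize(w['color'][210:350,310:550,::-1],None,fx=3,fy=3)
cv2.imwrite('pics/c6.png',A);cv2.imwrite('pics/c6b.png',B)
```

```text
5.3 [0.54619076 0.12827073 0.03972545] [1.22627508 2.65555062 3.23073736]
```

View pics/c6.png

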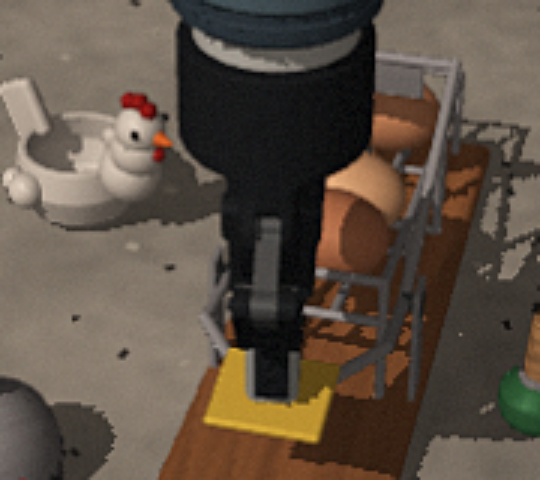

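View pics/c6b.png

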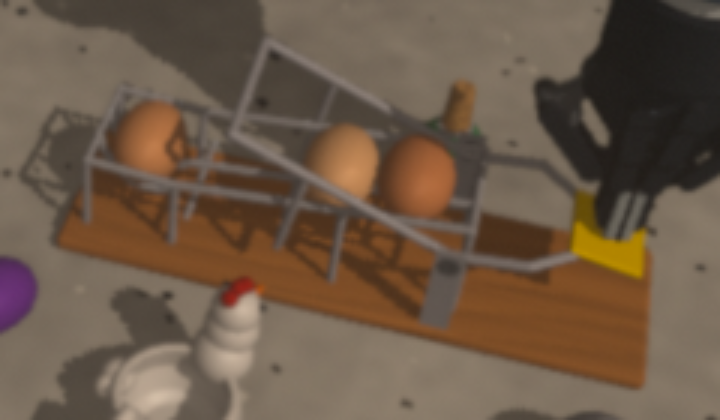

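The gate is raised and the front egg has rolled to the cradle (crop (152,140), scene ≈ (361,257)), while the other two are held. I'll hold 1 s to let it settle.

>>> {"name": "send_rows", "arguments": {"moves": "0 0 0 0 0 0 0; 0 0 0 0 0 0 0; 0 0 0 0 0 0 0; 0 0 0 0 0 0 0; 0 0 0 0 0 0 0; 0 0 0 0 0 0 0; 0 0 0 0 0 0 0; 0 0 0 0 0 0 0; 0 0 0 0 0 0 0; 0 0 0 0 0 0 0"}}

```text
time: 6.4
position: [0.5462, 0.1281, 0.0398]
tool_rot: [-0.248, 2.096, -2.096]
wrist_force: [0.6, 3.6, 3.8]
gripper_width: -0.002
```

Run:
```python
from h import *
st=ctrl.observe(); print(st['time'],st['position'],st['wrist_force'])
w=snap('scene','scene7'); B=cv2.resize(w['color'][210:350,310:550,::-1],None,fx=3,fy=3)
cv2.imwrite('pics/c7b.png',B)
# predicted cradle: rack frame
th=np.arctan2(.0165,.338); ex=np.array([-np.sin(th),np.cos(th),0]); pad=np.array([.548,.126,0])
cr=pad-.2585*ex+[0,0,.053]; print(cr,proj(w,cr))
```

```text
6.4 [0.54620982 0.12814006 0.03979688] [0.6072007  3.63114939 3.75746004]
[ 0.56060407 -0.13219254  0.053     ] [[361.71303884 258.87898675]]
```

View pics/c7b.png

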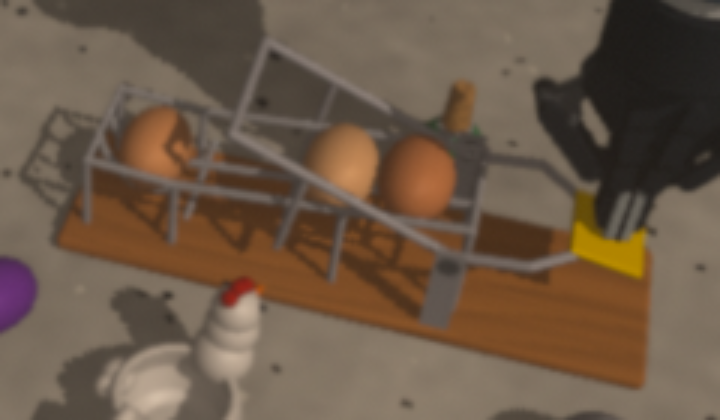

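The egg is at scene (362,258), against a predicted cradle seat of (361.7,258.9), so it is seated. Now I'll lift straight up to shut the gate.

>>> {"name": "send_rows", "arguments": {"moves": "0 -6 0 0 0 0 0; 0 -8 0 0 0 0 0; 0 -8 0 0 0 0 0; 0 -15 0 0 0 0 0; 0 -25 0 0 0 0 0; 0 -30 0 0 0 0 0; 0 -30 0 0 0 0 0; 0 -30 0 0 0 0 0; 0 0 0 0 0 0 0; 0 0 0 0 0 0 0; 0 0 0 0 0 0 0; 0 0 0 0 0 0 0"}}

```text
time: 7.65
position: [0.5452, 0.1281, 0.1904]
tool_rot: [-0.251, 2.098, -2.097]
wrist_force: [-0.3, -0.1, 0.1]
gripper_width: 0.001
```

>>> {"name": "send_rows", "arguments": {"moves": "0 0 0 0 0 0 0; 0 0 0 0 0 0 0; 0 0 0 0 0 0 0; 0 0 0 0 0 0 0; 0 0 0 0 0 0 0; 0 0 0 0 0 0 0; 0 0 0 0 0 0 0; 0 0 0 0 0 0 0; 0 0 0 0 0 0 0; 0 0 0 0 0 0 0"}}

```text
time: 8.65
position: [0.5462, 0.1281, 0.1918]
tool_rot: [-0.248, 2.096, -2.096]
wrist_force: [0.0, -0.1, -0.1]
gripper_width: -0.002
```

Run:
```python
from h import *
st=ctrl.observe(); print(st['time'],st['position'],st['wrist_force'])
th=np.arctan2(.0165,.338); ex=np.array([-np.sin(th),np.cos(th),0]); pad=np.array([.548,.126,0]); O=pad-.19*ex
for n in('scene','side'):
    im=snap(n,n+'8')
    for nm,P in (('cradle',(-.0685,.053)),('mid',(.0,.06)),('back',(.0435,.065)),('paddle',(.19,.083))): print(n,nm,proj(im,O+P[0]*ex+[0,0,P[1]]).round(1))
    h=cv2.cvtColor(im['color'],cv2.COLOR_RGB2HSV); m=cv2.inRange(h,(21,150,90),(34,255,255)); k=max(cv2.findContours(m,0,1)[0],key=cv2.contourArea); M=cv2.moments(k); print('paddle',M['m10']/M['m00'],M['m01']/M['m00'],cv2.contourArea(k))
    d=cv2.absdiff(im['color'],load(n+'0')['color'])
    a=im['color'][:,:,::-1]
    cv2.imwrite(f'pics/c8{n}.png',cv2.resize(a[200:400,300:560] if n=='scene' else a[230:440,150:400],None,fx=3,fy=2.8))
```

```text
8.65 [0.54618593 0.12813698 0.19179133] [ 0.00552191 -0.09661376 -0.09131514]
scene cradle [[361.7 258.9]]
scene mid [[399.6 264.7]]
scene back [[424.6 268.3]]
scene paddle [[513.8 280.5]]
paddle 513.5642787046123 281.29669610729474 509.5
side cradle [[319.6 276.9]]
side mid [[310.9 295.5]]
side back [[304.8 308.3]]
side paddle [[279.7 360.2]]
paddle 280.938122483577 361.3659673659673 786.5
```

View pics/c8scene.png

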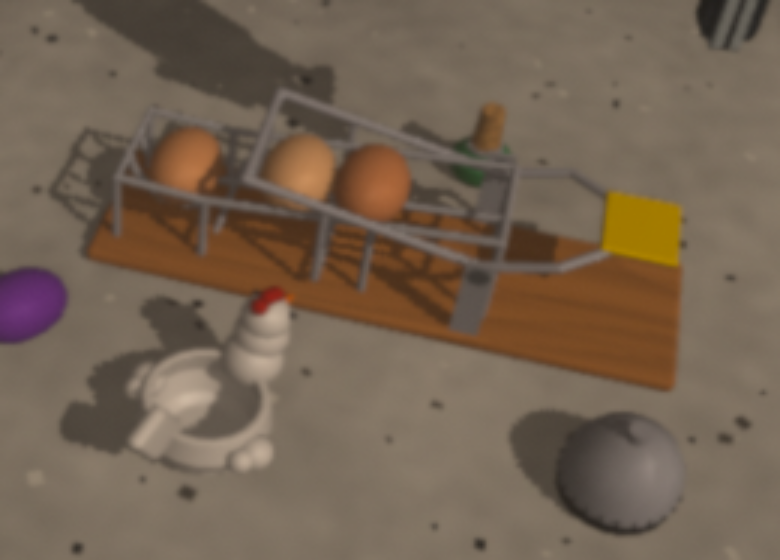

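View pics/c8side.png

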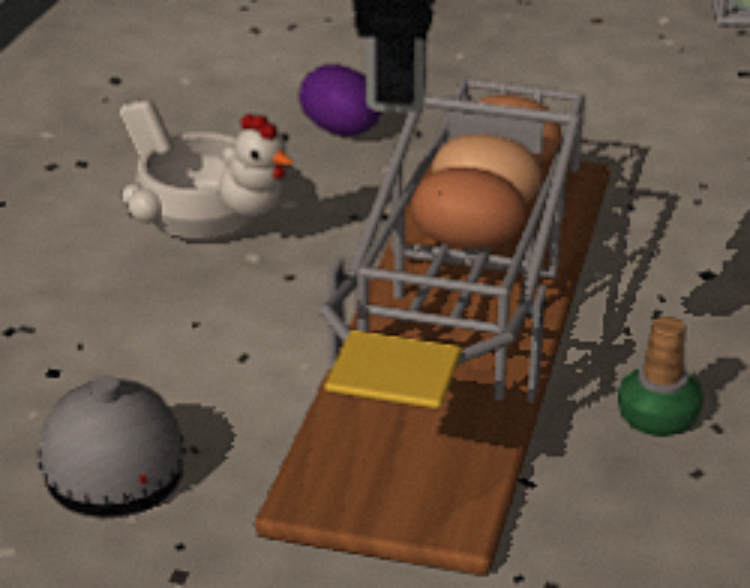

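Front egg is at scene (362,257), middle (400,261), back (425,266), all at their predicted places. The paddle is back at its starting pixel (513.6,281.3) and the gate is down. One last check for stillness and unmoved bystanders, then I hand in.

Run:
```python
from h import *
a=load('scene8')['color']; b=snap('scene','scene9')['color']; z=load('scene0')['color']
d=lambda p,q,r:cv2.absdiff(p,q)[r[1]:r[3],r[0]:r[2]].max(axis=2)
print('eggs still', (d(a,b,(330,230,480,300))>40).sum())
for n,r in dict(timer=(480,340,530,392),hen=(340,300,402,372),stopper=(455,235,472,258)).items(): print(n,(d(z,b,r)>40).sum())
print(workorder.close_job())
```

```text
eggs still 0
timer 0
hen 0
stopper 2
the job is handed in; nothing more can be done
None
```

I pressed the yellow paddle with the closed fingertips, using about 3–4 N of upward force. The gate lifted, one egg rolled into the cradle, and I held for 1 s before lifting straight up. The job is handed in; it reports no verdict.

**Last checks:**
- **Front egg:** it lies within 2 px of the predicted cradle seat in the scene view.
- **Other two eggs:** they rolled one place forward behind the shut gate, within 4 px of where I predicted. Nothing around the eggs moved between the last two pictures.
- **Paddle:** it is back at its starting pixels in both the scene and side views, within half a pixel.
- **Timer, hen holder and bottle stopper:** none has visibly moved. The stopper region differed from the first picture by 2 pixels, which I take as noise or shadow.
- **Hand:** it is well above the rack, with the wrist force near zero.

**What disagreed:** the cameras showed the closed fingertips about 30–34 mm behind the reported TCP, where the description puts them 8 mm ahead. I therefore came down by picture and wrist force, not by the stated offset. Contact came at a TCP height of 0.04–0.06 m, about 40 mm lower than the stated geometry gives and in line with the camera estimate.

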